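Ready the photometer and start a reading

TASK

Get the photometer on the bench measuring, using only your fingertips: push its sample slide, with the vial standing in it, fully in; then swing the light-shield lid down until it is shut; and only then press the round start key down and let it come back up. Do not touch or lift the vial, and leave the bottle, beaker and vial rack where they stand.

Things in the scene. Friction and masses are not known exactly. Their poses are not given: they have to be found in the camera images.
- photometer: White bench photometer, 200 deep (x) x 240 wide (y) x 90 mm high, fixed. Origin: centre of its underside, on the bench; z up; front faces its -x, towards the robot, yaw within 0.35 rad. An open-topped channel 78 mm wide at y = +55 mm, from the front (x = -100 mm) to x = +15 mm, holds the slide; the lid covers it. The rest is flat-topped: start key in front, flat display (top 94 mm) behind.
- slide (a joint): Sample slide in the channel: 0 = fully in (back of its front plate against the housing front), grows as it comes out towards the photometer's -x, up to 0.065 m. Starts 0.055 m out. Runs stiffly: about 1.5 N of friction plus some damping, no spring, stays where left.
- slide_face (a point): Centre of the outer (front) face of the slide's grey upright front plate, moving with it, 55 mm above the bench. The plate is 72 wide x 62 high (24 to 86 mm above the bench) x 12 mm thick; push it along the photometer's +x. Fully in, this point is at photometer x = -112 mm, y = +55 mm.
- slide_seat (a point): Floor of the square seat for the vial, centre, moving with the slide, 34 mm above the bench, 68 mm behind the front plate's outer face. The seat's walls are 14 mm high around a 24 mm square opening.
- lid (a joint): Light-shield lid over the channel, hinged at its rear: 0 = shut (level), grows as it opens; 1.57 = upright, stop at 1.85, leaning back. Starts at 1.40 to 1.75. A friction hinge (0.10 N m) holds it at any angle: it does not fall shut and must be pushed all the way down (1 to 2 N at its edge).
- lid_hinge (a point): Middle of the lid's hinge line (parallel to the photometer's y), at the lid's rear lower edge: photometer x = +15 mm, y = +55 mm, z = 90.5 mm.
- lid_edge (a point): Middle of the lid's free edge, on its outer face (upper face when shut, the face away from the robot when open), 110 mm from the hinge. The lid is a grey flat plate, 110 long x 76 wide x 8 mm thick; its outer face lies 8 mm from the plane of the hinge line. Shut, its upper face is 98.5 mm above the bench.
- key (a joint): Start key: 0 = up, 0.005 m = fully down. A spring returns it; it starts to move at about 1 N and is fully down at about 4 N. It counts as pressed beyond 0.0035 m.
- key_top (a point): Centre of the top of the round start key, 26 mm in diameter, white, standing 9 mm proud of the housing's top (99 mm above the bench) at photometer x = -55 mm, y = -55 mm. Pressed straight down.
- vial: Round closed glass vial with a black cap, 22 mm in diameter, 42 mm high, standing loose in the slide's seat. Origin: centre of its underside, z along its axis. When the slide is in, its top is 14 mm below the shut lid.
- bottle: White bottle, 64 mm in diameter, 150 mm high, standing beside the photometer. Origin: centre of its underside.
- beaker: Glass beaker, 72 mm in diameter, 90 mm high, standing beside the photometer. Origin: centre of its underside.
- rack: White vial rack with eight small capped vials fixed in it, 110 x 55 x 78 mm high, standing beside the photometer. Origin: centre of its underside.
Mind the look-alikes: they are no part of the job. What is meant by the vial is not blue, and is the larger of those in its own colour.

How it is judged:
By the outcome, as a careful person would: the job done as asked, in the order asked, and still so for the second after the job is handed in, with the robot touching nothing.
It also fails if it takes over 54 s, if anything falls off the work surface, if the arm or the gripper's body presses on something with over 40 N, if the wrist force passes 120 N, or if a joint passes its speed limit or range.

ROBOT

A 7-joint arm with a two-finger parallel gripper is mounted at the origin on the work surface. World frame = base frame: x ahead of the robot, y to its left, z up, the work surface at z = 0. Lengths are in m, angles in degrees, forces in N, time in s.
With the tool pointing down it reaches from about 0.425 to 0.875 m from the base axis. Payload 4.7 kg.
Tool frame: the origin (TCP) lies at the very end of the fingers, on their centre line; the grasp point (between the pads) lies 19 mm behind it; y points along the fingers, z is the direction in which the jaws open and shut, and the axes are right-handed (so a half turn about y gives the same grasp; the last joint's range is limited). The gripper opens to 87 mm and grips with 3 to 60 N. Pads are 19 mm wide; open, the fingers measure 117 mm over their backs; the gripper's body (75 mm by 190 mm) begins 51 mm behind the grasp point.
Start: joints at [-70.755, 18.392, -4.016, 83.108, 1.295, 78.541, -3.26], TCP at [0.206, 0.617, 0.223] pointing down, gripper open.
Joint ranges: [-163.93, 163.93], [-17.29, 119.83], [-79.2, 71.16], [3.27, 140.29], [-89.18, 269.18], [5.43, 117.66], [-154.24, 154.24]. Speed limits (degrees/s): [147.25, 147.25, 180, 180, 180, 180, 180].

INTERFACE

Orientations are given as [roll, pitch, yaw] about the fixed x, y, z axes, in that order (R = Rz(yaw) Ry(pitch) Rx(roll)).
In Python, from cell import env gives the robot as it stands.
- The arm moves only by the shell command python3 -m pendant 'ROWS' [FORCE]. ROWS is JSON, one flat list of numbers, 7 for each row, row after row: the shift along the world's x, y, z in units of 40 mm (1.0 is 40 mm), then the turn, a rotation vector about the world's x, y, z in units of 10 degrees (1.0 is 10 degrees), then the finger opening in mm, from 0 to 87. In form: [x, y, z, wx, wy, wz, jaw, x, y, z, wx, wy, wz, jaw, ...]. A call has 1 to 10 rows; each row shifts and turns the commanded pose from where the row before left it; what a row does not reach is not made up. A row lasts 1/8 s, in which the tool goes at most 62.5 mm and 10.7 degrees, less where a joint would pass 70% of its speed; a pose out of reach is approached as far as the arm can. A call is refused whole if a number of a shift passes 1 or a number of a turn 1, either way. A call with a gripper value outside its range is refused whole. The fingers move at their own pace and stop on an object; FORCE is the grip in N (left out, the last holds). Time passes only in rows, so rows that do not move let the fingers close. It gives the time, the measured TCP pose, the force and the opening at its end, in the units of the state.
- env.get_obs(): the state, without advancing time (a new reading comes with each control period).
- env.read_camera(name): name is "side" or "top"; returns a dict with "image" (400x640x3 uint8, red, green, blue), "fx", "fy", "cx", "cy" (pixels), "k1" (the pictures are not rectified: a ray, as slopes to the right and down, at radius r is drawn at 1 + k1 r^2 times it, then the intrinsics apply), "cam_to_world" (4x4, takes a point from camera to world coordinates). Camera axes: x right, y up, looking along -z (the intrinsics and any distortion apply to the point x, -y, -z); pixel columns grow to the right and rows downward; lengths in m; the calibration is good to about 2 mm. A picture is of the moment at which its call begins. There is no depth.
- env.sign_off(): hands the job in, once; it reports no verdict.
The state is a dict: "time_s": time; "qpos": joint angles; "joint_velocities": joint speeds; "effort": joint torques, N m; "tool_pos": TCP position; "tool_rot": TCP orientation; "force": force on the tool from outside, world axes, zero at the start; "wrist_torque": the same for the moment, N m; "grip_width": finger opening in m.
Only numpy, scipy, OpenCV 4.12 (cv2) and the standard library are available. Lean on these libraries where they do the work, as an engineer would, in place of code of your own. Each camera call takes 0.05 s, during which the arm holds its last target.

## Working session

There is one attempt and no reset: what is moved stays moved. The work goes in short steps, Python scripts to look and compute and a shell command to move; the robot and the scene stay as the last step left them, time stands still between calls to the robot, and variables do not carry over. Pictures are saved under pics/ and viewed, and the job is handed in when it is done.

```bash
mkdir -p pics; ls; cat > h.py <<'E'
from cell import env
import cv2,numpy as np
def shot(n,f):
    c=env.read_camera(n); cv2.imwrite('pics/'+f,c['image'][:,:,::-1]); np.save('pics/'+f+'.npy',c,allow_pickle=True); return c
def load(f): return np.load('pics/'+f+'.npy',allow_pickle=True).item()
def ray(c,u,v):
    K=np.array([[c['fx'],0,c['cx']],[0,c['fy'],c['cy']],[0,0,1]]);
    d=np.array([(u-c['cx'])/c['fx'],(v-c['cy'])/c['fy']]);s=d.copy()
    for _ in range(30): s=d/(1+c['k1']*(s@s))
    T=np.array(c['cam_to_world']); return T[:3,3],T[:3,:3]@np.array([s[0],-s[1],-1])
def onz(c,u,v,z):
    o,d=ray(c,u,v); return o+d*(z-o[2])/d[2]
def proj(c,p):
    T=np.array(c['cam_to_world']); q=T[:3,:3].T@(np.array(p)-T[:3,3]); s=np.array([q[0],-q[1]])/-q[2]
    s=s*(1+c['k1']*(s@s)); return np.array([s[0]*c['fx']+c['cx'],s[1]*c['fy']+c['cy']])
E
python3 - <<'E'
from h import *
for n in('side','top'):
    c=shot(n,n+'1.png'); print(n,c['fx'],c['k1'],np.round(c['cam_to_world'],3))
print(env.get_obs())
E
```

```text
pics
side 408.4125906663915 -0.07782086586943324 [[-0.749  0.286 -0.598  0.092]
 [-0.663 -0.358  0.658  0.562]
 [-0.026  0.889  0.458  0.47 ]
 [ 0.     0.     0.     1.   ]]
top 410.45155149081864 -0.07155476452548507 [[ 0.028  0.998 -0.063  0.514]
 [-0.999  0.026 -0.024  0.027]
 [-0.022  0.063  0.998  0.858]
 [ 0.     0.     0.     1.   ]]
{'time_s': 0.1, 'qpos': array([-70.75664235,  18.43435233,  -4.01593821,  83.1660402 ,
         1.29436021,  78.54147482,  -3.25964893]), 'joint_velocities': array([ 0.06844426, -0.12619561, -0.00901845, -0.177428  , -0.0173653 ,
        0.03334771, -0.02613313]), 'effort': array([-1.72797641e-04, -4.92575562e+01, -4.05955045e-01, -3.13400352e+01,
       -6.40741247e-02,  3.94900097e-02,  8.27795338e-05]), 'tool_pos': array([0.20543951, 0.61616998, 0.22159256]), 'tool_rot': array([-9.00966713e+01, -4.65017856e-03, -1.84331912e+01]), 'force': array([-0.58956604, -0.01677346,  0.46215798]), 'wrist_torque': array([-0.031475  ,  0.0330915 , -0.03599298]), 'grip_width': 0.08682161363662289}
```

View pics/side1.png

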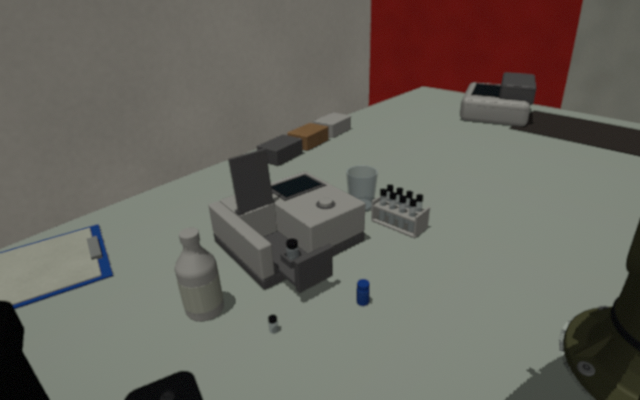

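View pics/top1.png

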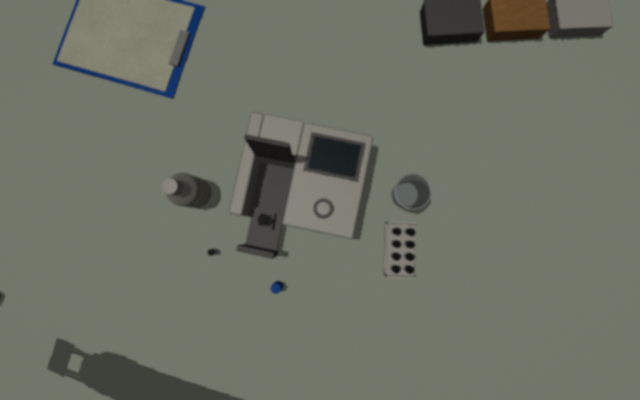

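The top view has the photometer at about (305,180), its slide front plate at (258,250), the key at (323,208) and the open lid at (272,150). Three things could be the vial: the one in the slide seat (265,218), the small black-capped one (211,252) and the blue one (277,287). The one in the seat fits: it isn't blue, and it's the larger of the black-capped pair. I'll confirm with a crop and measure.

```bash
python3 - <<'E'
from h import *
c=load('top1.png'); im=c['image'][100:300,190:390]
cv2.imwrite('pics/crop1.png',cv2.resize(im[:,:,::-1],(600,600),interpolation=cv2.INTER_CUBIC))
s=load('side1.png')['image'][140:340,200:400]
cv2.imwrite('pics/crop2.png',cv2.resize(s[:,:,::-1],(600,600),interpolation=cv2.INTER_CUBIC))
E
```

```text
(no output)
```

View pics/crop1.png

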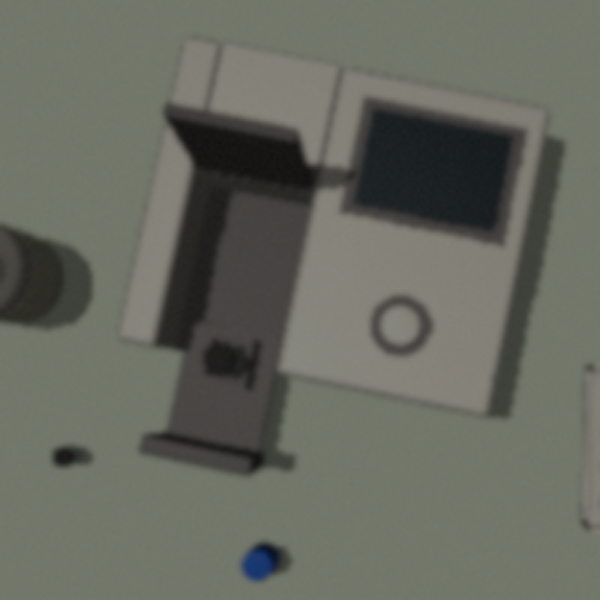

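View pics/crop2.png

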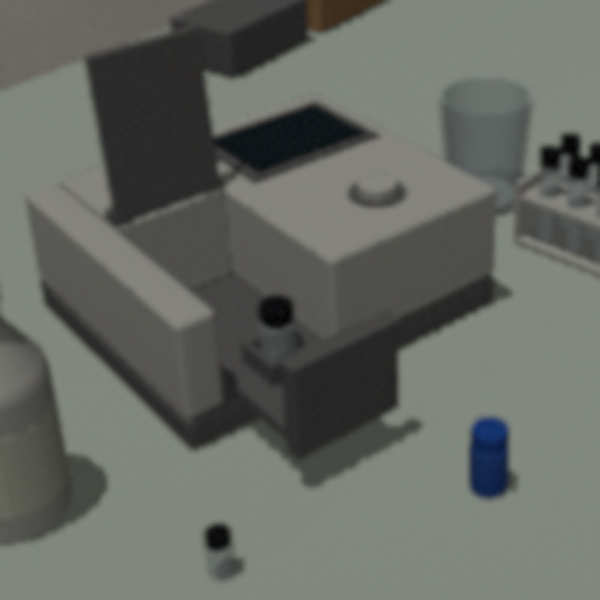

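The crops confirm it: the clear, black-capped vial stands in the slide seat, and the smaller copy and the blue one are on the bench. Next I'll fit the photometer frame from its four top corners and the key.

```bash
cat >> h.py <<'E'
def fit(loc,w):
    loc=np.array(loc);w=np.array(w);a=loc-loc.mean(0);b=w-w.mean(0)
    th=np.arctan2((a[:,0]*b[:,1]-a[:,1]*b[:,0]).sum(),(a*b).sum())
    R=np.array([[np.cos(th),-np.sin(th)],[np.sin(th),np.cos(th)]]); t=w.mean(0)-R@loc.mean(0)
    return th,R,t,w-(loc@R.T+t)
E
python3 - <<'E'
from h import *
c=load('top1.png');s=load('side1.png')
f=lambda u,v:((u+.5)/3-.5+190,(v+.5)/3-.5+100)
g=lambda u,v:((u+.5)/3-.5+200,(v+.5)/3-.5+140)
pts=[f(122,337),f(187,38),f(547,106),f(487,413)]
loc=[(-.1,.12),(.1,.12),(.1,-.12),(-.1,-.12)]
w=[onz(c,*p,.09)[:2] for p in pts]
key=onz(c,*f(401,324),.099)[:2]
th,R,t,r=fit(loc+[(-.055,-.055)],w+[key])
print('yaw',np.degrees(th),'t',t,'res mm',np.round(r*1e3,1))
sk=[onz(s,*g(493,190),.09)[:2],onz(s,*g(332,262),.09)[:2] if 0 else onz(s,*g(377,186),.099)[:2]]
W=lambda x,y,z:np.r_[R@[x,y]+t,z]
print('side FR',sk[0],W(-.1,-.12,0),'key',sk[1],W(-.055,-.055,0))
# slide face: plate outer upper edge ends, z=.086
for p in((141,452),(250,473)):
    q=onz(c,*f(*p),.086)[:2]; print('plate outer edge local',R.T@(q-t))
# lid free edge: back-top corners in side & front
for n,p in(('far',(301,133)),('near',(166,105))):
    o,d=ray(c,*f(*p)); dl=R.T@d[:2]; ol=R.T@(o[:2]-t)
    for z in(.19,.2,.208): k=(z-o[2])/d[2]; print(n,z,ol+dl*k)
for nme,x in(('face',(-.167,.055,.055)),('hinge',(.015,.055,.0905)),('key',(-.055,-.055,.099)),('shutedge',(-.095,.055,.0985)),('openedge1.57',(.023,.055,.2))): print(nme,W(*x).round(4))
E
```

```text
yaw -9.868116100174937 t [0.61243654 0.09163179] res mm [[ 1.8 -3.6]
 [-2.8 -2.7]
 [-0.9  3.2]
 [ 1.9  2.3]
 [-0.   0.7]]
side FR [ 4.91569061e-01 -1.60783329e-05] [ 0.49335035 -0.0094547   0.        ] key [0.54201018 0.05468264] [0.54882432 0.04687147 0.        ]
plate outer edge local [-0.16612546  0.09068884]
plate outer edge local [-0.1649557   0.02037656]
far 0.19 [0.03348948 0.01750134]
far 0.2 [0.03170378 0.01602713]
far 0.208 [0.03027522 0.01484776]
near 0.19 [0.03451219 0.09453943]
near 0.2 [0.03271119 0.09191272]
near 0.208 [0.03127039 0.08981136]
face [0.4573 0.1744 0.055 ]
hinge [0.6366 0.1432 0.0905]
key [0.5488 0.0469 0.099 ]
shutedge [0.5283 0.1621 0.0985]
openedge1.57 [0.6445 0.1419 0.2   ]
```

```bash
cat >> h.py <<'E'
yaw=np.radians(-9.87);R=np.array([[np.cos(yaw),-np.sin(yaw)],[np.sin(yaw),np.cos(yaw)]]);t=np.array([.6124,.0916])
W=lambda x,y,z:np.r_[R@[x,y]+t,z]
def L(p): return np.r_[R.T@(np.array(p)[:2]-t),p[2]]
def tcp():
    o=env.get_obs(); return o['tool_pos'],o['tool_rot'],o['force'],o['time_s']
E
python3 - <<'E'
from h import *
c=load('top1.png');s=load('side1.png')
for n,u,v in(('bottle',190,190),('blue',279,286),('small',213,252),('rack',401,250)):
    p=onz(c,u,v,.0); print(n,p.round(3),'local',L(p).round(3))
for x in((-.205,.055,.06),(-.167,.055,.055),(-.055,-.055,.099),(-.1,-.12,.09),(-.1,.12,.09),(.1,.12,.09)): print(x,W(*x).round(4),np.hypot(*W(*x)[:2]).round(3),'side px',proj(s,W(*x)).round(1))
E
```

```text
bottle [0.583 0.336 0.   ] local [-0.07   0.236  0.   ]
blue [0.388 0.138 0.   ] local [-0.229  0.007  0.   ]
small [0.454 0.28  0.   ] local [-0.189  0.159  0.   ]
rack [ 0.47  -0.114  0.   ] local [-0.106 -0.227  0.   ]
(-0.205, 0.055, 0.06) [0.4199 0.1809 0.06  ] 0.457 side px [332.  277.5]
(-0.167, 0.055, 0.055) [0.4573 0.1744 0.055 ] 0.489 side px [317.  268.6]
(-0.055, -0.055, 0.099) [0.5488 0.0468 0.099 ] 0.551 side px [325.3 199.1]
(-0.1, -0.12, 0.09) [ 0.4933 -0.0095  0.09  ] 0.493 side px [366.2 200.9]
(-0.1, 0.12, 0.09) [0.5344 0.227  0.09  ] 0.581 side px [259.2 247.8]
(0.1, 0.12, 0.09) [0.7315 0.1927 0.09  ] 0.756 side px [206.8 202.9]
```

```bash
python3 -m pendant '[0.5,-1,0,0,0,0.1,0, 0.5,-1,0,0,0,0.1,0, 0.5,-1,0,0,0,0.1,0, 0.5,-1,0,0,0,0.1,0, 0.5,-1,0,0,0,0.1,0, 0.5,-1,0,0,0,0.1,0, 0.5,-1,0,0,0,0.1,0, 0.5,-1,0,0,0,0.1,0, 0.5,-1,0,0,0,0.06,0, 0.36,-0.88,0,0,0,0,0]' 10; python3 - <<'E'
from h import *
p=tcp();print(p,L(p[0]))
shot('top','top2.png');shot('side','side2.png')
E
```

```text
time_s: 1.35
tool_pos: [0.4005, 0.2195, 0.2223]
tool_rot: [-90.0, 0.0, -9.9]
force: [-0.2, 0.3, -0.1]
grip_width: 0.0017
(array([0.40053255, 0.21951746, 0.2223133 ]), array([-9.00111584e+01,  9.65831849e-03, -9.89925736e+00]), array([-0.20067996,  0.32257486, -0.0654418 ]), 1.35) [-0.23065839  0.08970729  0.2223133 ]
```

View pics/top2.png

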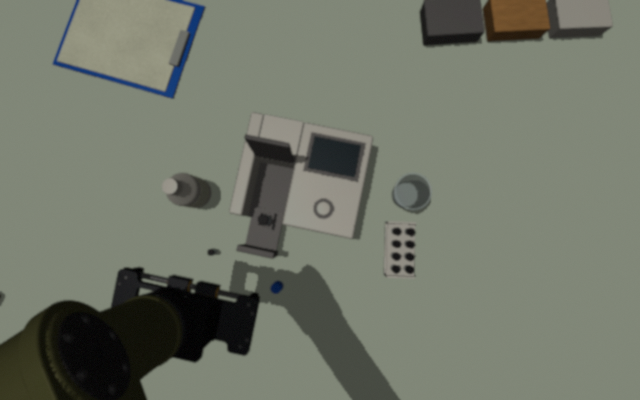

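View pics/side2.png

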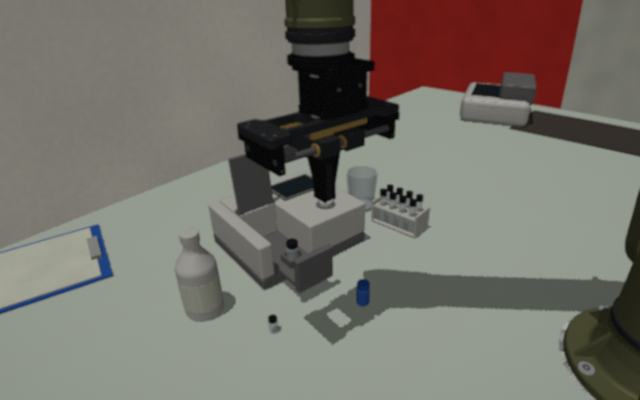

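Both views show the fingers shut above the bench in front of the slide; the tip is at about (323,200) in the side view. The pose matches the command, so I'll line up and go down in front of the plate.

```bash
python3 -m pendant '[0.25,-0.5,0,0,0,0,0, 0.25,-0.45,-0.2,0,0,0,0, 0,0,-1,0,0,0,0, 0,0,-1,0,0,0,0, 0,0,-1,0,0,0,0, 0,0,-0.85,0,0,0,0, 0,0,0,0,0,0,0]'; python3 - <<'E'
from h import *
p=tcp();print(p,L(p[0]))
s=shot('side','side3.png'); print(proj(s,p[0]))
cv2.imwrite('pics/side3c.png',cv2.resize(s['image'][140:340,200:400][:,:,::-1],(600,600)))
E
```

```text
time_s: 2.33
tool_pos: [0.4174, 0.1827, 0.0582]
tool_rot: [-90.2, 0.3, -9.8]
force: [0.5, -0.4, 0.6]
grip_width: 0.0004
(array([0.41743378, 0.18270647, 0.05821306]), array([-90.23654996,   0.2672659 ,  -9.80103117]), array([ 0.52757416, -0.37563179,  0.63308241]), 2.325) [-0.20769742  0.05633822  0.05821306]
[332.46499662 279.65735697]
```

View pics/side3c.png

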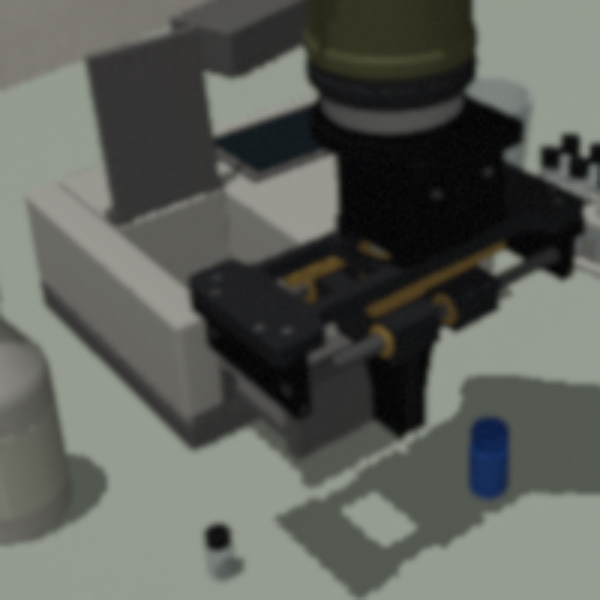

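```bash
python3 -m pendant '[0.3,-0.05,0,0,0,0,0, 0.2,-0.035,0,0,0,0,0, 0.1,-0.017,0,0,0,0,0, 0.1,-0.017,0,0,0,0,0, 0.1,-0.017,0,0,0,0,0, 0.1,-0.017,0,0,0,0,0, 0.1,-0.017,0,0,0,0,0, 0.1,-0.017,0,0,0,0,0, 0.1,-0.017,0,0,0,0,0, 0.1,-0.017,0,0,0,0,0]'; python3 - <<'E'
from h import *
p=tcp();print(p,L(p[0]))
E
```

```text
time_s: 3.62
tool_pos: [0.4722, 0.1744, 0.0605]
tool_rot: [-90.0, 0.0, -9.8]
force: [-2.3, -1.7, 1.8]
grip_width: 0.0008
(array([0.4722042 , 0.17435775, 0.06052297]), array([-9.00128578e+01,  7.51134534e-03, -9.84348800e+00]), array([-2.33329367, -1.68129834,  1.79158808]), 3.625) [-0.15230657  0.05750145  0.06052297]
```

```bash
python3 -m pendant '[0.1,-0.02,0,0,0,0,0, 0.1,-0.02,0,0,0,0,0, 0.1,-0.02,0,0,0,0,0, 0.1,-0.02,0,0,0,0,0, 0.1,-0.02,0,0,0,0,0, 0.05,-0.01,0,0,0,0,0, 0.05,-0.01,0,0,0,0,0, 0.05,-0.01,0,0,0,0,0]'; python3 - <<'E'
from h import *
p=tcp();print(p,L(p[0]))
s=shot('side','side4.png'); 
cv2.imwrite('pics/side4c.png',cv2.resize(s['image'][140:340,200:400][:,:,::-1],(600,600)))
E
```

```text
time_s: 4.62
tool_pos: [0.4981, 0.1696, 0.0606]
tool_rot: [-90.0, 0.0, -9.8]
force: [-1.1, 1.0, 0.0]
grip_width: 0.0007
(array([0.49805568, 0.16964404, 0.06056602]), array([-8.99804678e+01,  6.96718075e-04, -9.82130113e+00]), array([-1.12138035,  0.97662638,  0.01934982]), 4.625) [-0.12602972  0.05728879  0.06056602]
```

View pics/side4c.png

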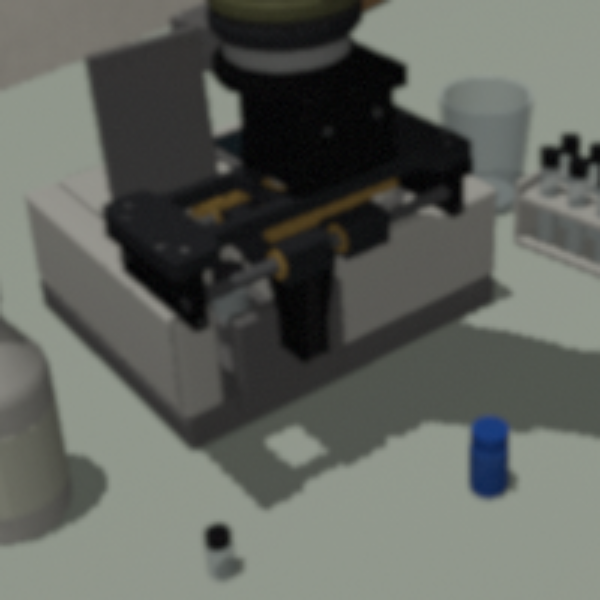

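The side crop shows the finger on the plate at (305,345), with the slide nearly in. I'll keep pushing until the force rises against the stop.

```bash
python3 -m pendant '[0.06,-0.01,0,0,0,0,0, 0.06,-0.01,0,0,0,0,0, 0.06,-0.01,0,0,0,0,0]';  python3 -m pendant '[0.06,-0.01,0,0,0,0,0, 0.06,-0.01,0,0,0,0,0]'; python3 - <<'E'
from h import *
p=tcp();print(p,L(p[0]))
E
```

```text
time_s: 5.05
tool_pos: [0.5022, 0.1688, 0.0605]
tool_rot: [-90.1, 0.4, -9.8]
force: [-14.5, 1.5, 11.3]
grip_width: 0.0006
time_s: 5.3
tool_pos: [0.5021, 0.1688, 0.0604]
tool_rot: [-90.2, 1.0, -9.7]
force: [-25.8, 2.1, 21.7]
grip_width: 0.0005
(array([0.50213337, 0.16881435, 0.06039927]), array([-90.15488266,   0.95838776,  -9.74781498]), array([-25.84737239,   2.08754748,  21.69319616]), 5.3) [-0.12187016  0.05717036  0.06039927]
```

The stop was reached at local x = -0.122, as predicted, and the force rose sharply. I'll back off and lift.

```bash
python3 -m pendant '[-0.3,0.05,0,0,0,0,0, -0.7,0.12,0,0,0,0,0, 0,0,0.8,0,0,0,0, 0,0,1,0,0,0,0, 0,0,1,0,0,0,0, 0,0,1,0,0,0,0, 0,0,1,0,0,0,0, -0.5,0.1,0.2,0,0,0,0, 0,0,0,0,0,0,0]'; python3 - <<'E'
from h import *
p=tcp();print(p,L(p[0]))
s=shot('side','side5.png'); 
cv2.imwrite('pics/side5c.png',cv2.resize(s['image'][140:340,200:400][:,:,::-1],(600,600)))
s=shot('top','top5.png'); 
cv2.imwrite('pics/top5c.png',cv2.resize(s['image'][100:300,190:390][:,:,::-1],(600,600)))
for x in((.08,.055,.26),): print(W(*x))
E
```

```text
time_s: 6.42
tool_pos: [0.4505, 0.1786, 0.2618]
tool_rot: [-89.9, -0.2, -9.8]
force: [0.4, -1.0, 0.3]
grip_width: 0.0007
(array([0.45048316, 0.17857369, 0.26175169]), array([-89.86831998,  -0.16317391,  -9.78395972]), array([ 0.4355974 , -1.01471317,  0.33064486]), 6.425) [-0.17442879  0.05793172  0.26175169]
[0.70064367 0.13207289 0.26      ]
```

View pics/side5c.png

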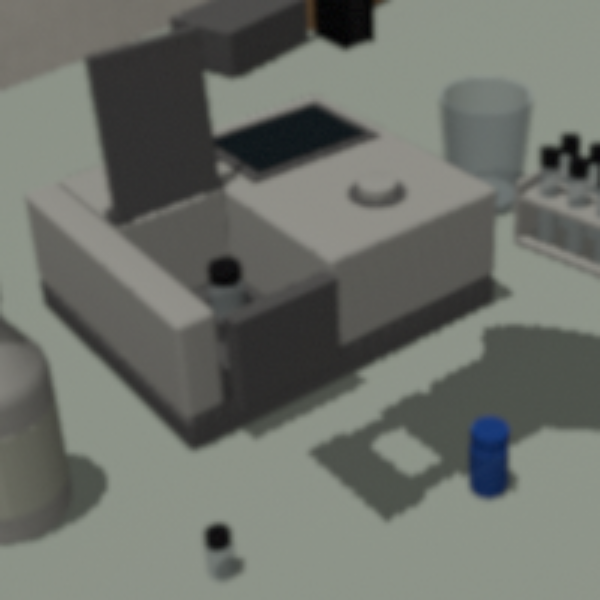

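View pics/top5c.png

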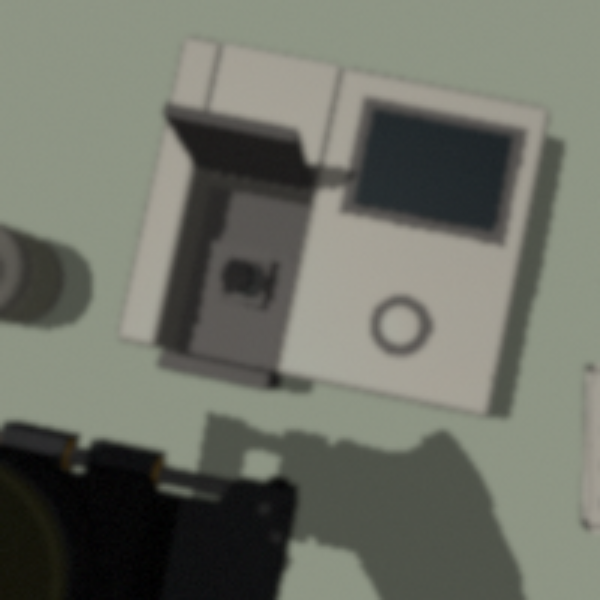

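Both views agree: the plate is flush with the housing front, and the vial stands upright in its seat (side crop (225,280)). Now over and down behind the lid.

```bash
python3 -m pendant '[0.9,-0.165,0,0,0,0,0, 0.9,-0.165,0,0,0,0,0, 0.9,-0.165,0,0,0,0,0, 0.9,-0.165,0,0,0,0,0, 0.9,-0.165,0,0,0,0,0, 0.9,-0.165,0,0,0,0,0, 0.85,-0.165,0,0,0,0,0, 0,0,0,0,0,0,0, 0,0,-1,0,0,0,0, 0,0,-0.5,0,0,0,0]';python3 -m pendant '[0,0,-0.8,0,0,0,0, 0,0,0,0,0,0,0]'; python3 - <<'E'
from h import *
p=tcp();print(p,L(p[0]))
s=shot('side','side6.png'); 
cv2.imwrite('pics/side6c.png',cv2.resize(s['image'][60:260,170:370][:,:,::-1],(600,600)))
E
```

```text
time_s: 7.78
tool_pos: [0.6985, 0.1319, 0.1975]
tool_rot: [-90.1, 0.2, -9.8]
force: [0.2, -0.3, 0.5]
grip_width: 0.0005
time_s: 8.02
tool_pos: [0.6977, 0.1321, 0.1655]
tool_rot: [-90.1, 0.3, -9.8]
force: [-0.6, 0.5, 0.9]
grip_width: 0.0005
(array([0.697661  , 0.13209154, 0.16548139]), array([-90.12441667,   0.32058518,  -9.81219186]), array([-0.58108763,  0.46671583,  0.88147089]), 8.025) [0.07705828 0.0545071  0.16548139]
```

View pics/side6c.png

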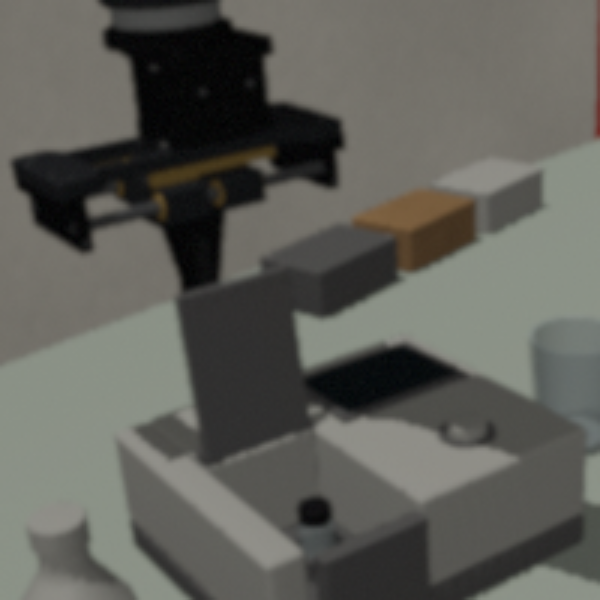

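```bash
python3 -m pendant '[-0.35,0.06,0,0,0,0,0, -0.35,0.06,0,0,0,0,0, -0.2,0.035,0,0,0,0,0, -0.2,0.035,0,0,0,0,0, -0.2,0.035,0,0,0,0,0, -0.2,0.035,0,0,0,0,0, -0.2,0.035,0,0,0,0,0, 0,0,0,0,0,0,0]'; python3 - <<'E'
from h import *
p=tcp();print(p,L(p[0]))
s=shot('side','side7.png'); 
cv2.imwrite('pics/side7c.png',cv2.resize(s['image'][60:260,170:370][:,:,::-1],(600,600)))
E
```

```text
time_s: 9.07
tool_pos: [0.6308, 0.144, 0.1682]
tool_rot: [-90.0, 0.1, -9.8]
force: [0.9, -0.1, -0.0]
grip_width: 0.0007
(array([0.63084544, 0.14400957, 0.1682019 ]), array([-90.01608219,   0.09616609,  -9.80455049]), array([ 0.86194572, -0.09626645, -0.03916289]), 9.075) [0.00918874 0.05479566 0.1682019 ]
```

View pics/side7c.png

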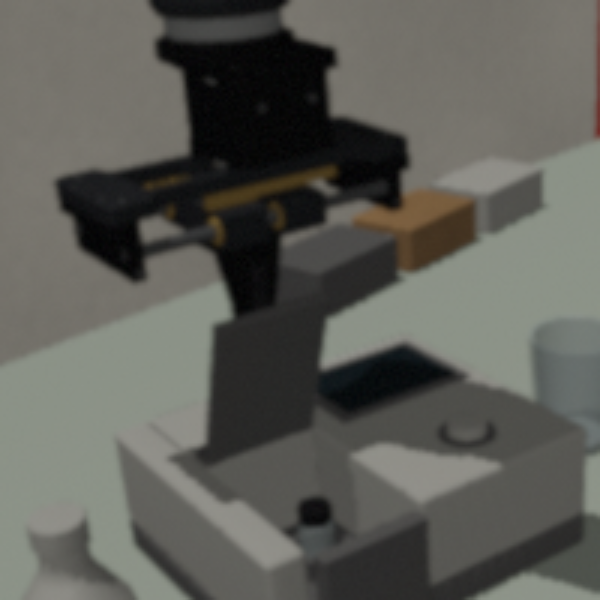

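```bash
python3 -m pendant '[-0.25,0.043,-0.05,0,0,0,0, -0.25,0.043,-0.1,0,0,0,0, -0.25,0.043,-0.13,0,0,0,0, -0.27,0.045,-0.2,0,0,0,0, -0.22,0.04,-0.28,0,0,0,0, -0.15,0.025,-0.23,0,0,0,0, -0.1,0.017,-0.23,0,0,0,0, 0,0,0,0,0,0,0]'; python3 - <<'E'
from h import *
p=tcp();print(p,L(p[0]))
s=shot('side','side8.png'); 
cv2.imwrite('pics/side8c.png',cv2.resize(s['image'][60:260,170:370][:,:,::-1],(600,600)))
E
```

```text
time_s: 10.12
tool_pos: [0.5713, 0.154, 0.1186]
tool_rot: [-90.1, 0.1, -9.8]
force: [0.2, 0.7, -0.2]
grip_width: 0.0007
(array([0.57132662, 0.15404986, 0.11858259]), array([-90.05329379,   0.11692348,  -9.81650735]), array([ 0.15639943,  0.73878272, -0.18084673]), 10.125) [-0.0511702   0.05448503  0.11858259]
```

View pics/side8c.png

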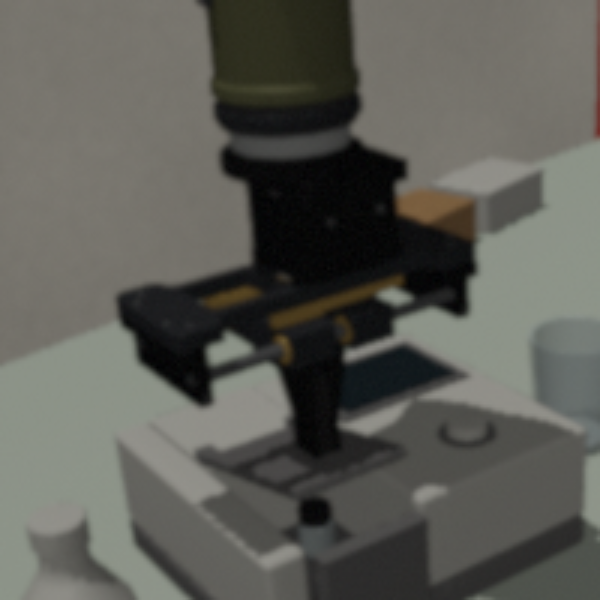

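```bash
python3 - <<'E'
from h import *
s=load('side8.png')
im=np.clip(s['image'][180:280,200:330].astype(float)*1.5,0,255).astype(np.uint8)
cv2.imwrite('pics/side8d.png',cv2.resize(im[:,:,::-1],(780,600),interpolation=cv2.INTER_CUBIC))
E
```

```text
(no output)
```

View pics/side8d.png

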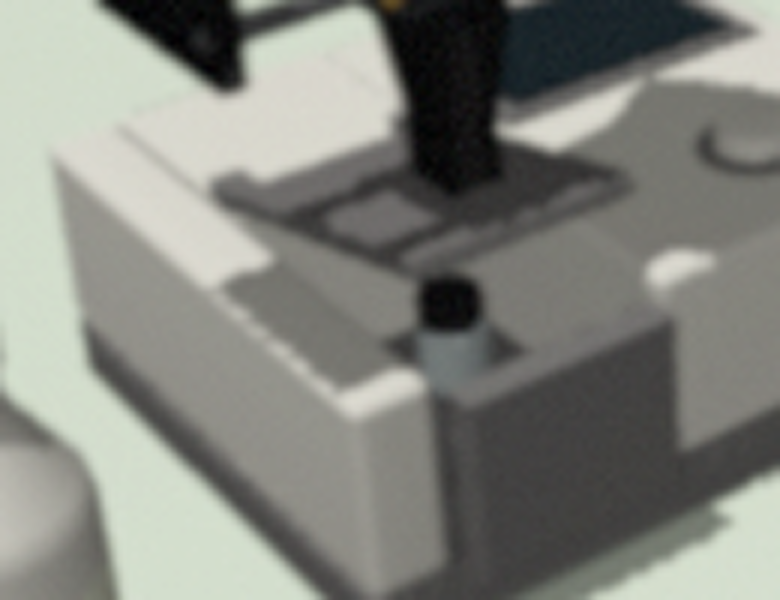

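```bash
python3 - <<'E'
from h import *
s=load('side8.png')
q=lambda p:((proj(s,p)+[0,3]-[200,180])*6).round()
for th in(0,15,25,40):
    a=np.radians(th);x=.015-.11*np.cos(a);z=.0905+.11*np.sin(a)
    print(th,[q(W(x,y,z)) for y in(.093,.017)])
print('hinge',[q(W(.015,y,.0905)) for y in(.093,.017)],'vialtop',q(W(-.044,.055,.076)))
print(np.linalg.inv(s['cam_to_world'])[:0],L(np.array(s['cam_to_world'])[:3,3]))
E
```

```text
0 [array([430., 379.]), array([649., 284.])]
15 [array([413., 286.]), array([637., 195.])]
25 [array([395., 220.]), array([620., 132.])]
40 [array([357., 121.]), array([585.,  38.])]
hinge [array([238., 226.]), array([445., 148.])] vialtop [449. 301.]
[] [-0.59312635  0.3738131   0.46964525]
```

The lid's free edge runs from (400,270) to (630,185) in the crop. That matches a lid angle of about 17° and has the vial below it, clear. I'll keep going down to the stop.

```bash
python3 -m pendant '[-0.1,0.017,-0.2,0,0,0,0, -0.05,0.01,-0.15,0,0,0,0, 0,0,-0.1,0,0,0,0, 0,0,-0.05,0,0,0,0, 0,0,0,0,0,0,0]'; python3 -m pendant '[0,0,-0.05,0,0,0,0, 0,0,-0.05,0,0,0,0]'; python3 - <<'E'
from h import *
p=tcp();print(L(p[0]))
E
```

```text
time_s: 10.8
tool_pos: [0.5664, 0.1551, 0.0996]
tool_rot: [-90.0, 0.0, -9.8]
force: [-1.1, -0.0, 0.8]
grip_width: 0.0006
time_s: 11.05
tool_pos: [0.5668, 0.1551, 0.0986]
tool_rot: [-89.9, -0.0, -9.8]
force: [-8.9, -2.8, 22.7]
grip_width: 0.0007
[-0.05583492  0.05478151  0.09862802]
```

```bash
python3 -m pendant '[0,0,0.3,0,0,0,0, 0,0,0.9,0,0,0,0, -0.15,-0.9,0,0,0,0,0, -0.15,-0.9,0,0,0,0,0, -0.15,-0.9,0,0,0,0,0, 0,0,0,0,0,0,0]'; python3 - <<'E'
from h import *
p=tcp();print(p,L(p[0]))
s=shot('side','side9.png'); 
cv2.imwrite('pics/side9c.png',cv2.resize(s['image'][110:310,200:400][:,:,::-1],(600,600)))
s=shot('top','top9.png'); 
cv2.imwrite('pics/top9c.png',cv2.resize(s['image'][100:300,190:390][:,:,::-1],(600,600)))
E
```

```text
time_s: 11.8
tool_pos: [0.5483, 0.0432, 0.1443]
tool_rot: [-90.0, -0.0, -10.2]
force: [0.7, 0.6, 0.3]
grip_width: 0.0005
(array([0.54828847, 0.04317641, 0.14425138]), array([-9.00389323e+01, -4.58409876e-02, -1.01732859e+01]), array([0.6602529 , 0.63969449, 0.34213398]), 11.8) [-0.05486218 -0.05869645  0.14425138]
```

View pics/side9c.png

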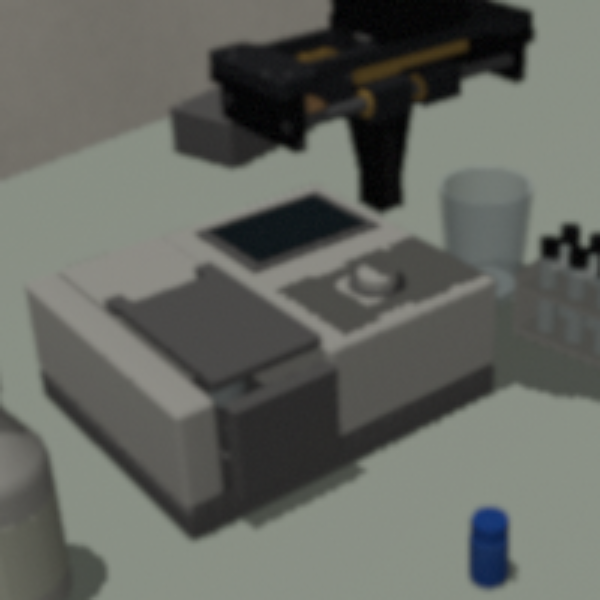

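View pics/top9c.png

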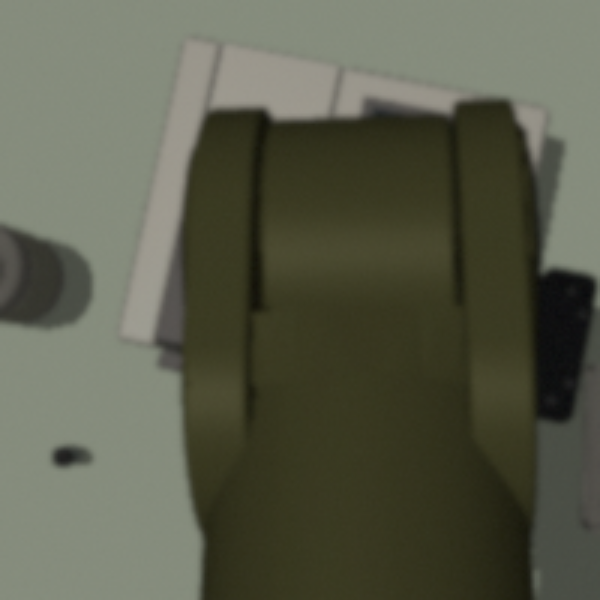

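The side crop shows the lid level and shut over the channel: its free edge (213,390)–(323,345) matches the predicted shut edge. The tip hangs over the key at (377,275), so I'll press.

```bash
python3 -m pendant '[0,0.07,-0.5,0,0,0,0, 0,0,-0.4,0,0,0,0, 0,0,-0.1,0,0,0,0, 0,0,-0.1,0,0,0,0, 0,0,0,0,0,0,0]'; python3 -m pendant '[0,0,-0.05,0,0,0,0, 0,0,-0.05,0,0,0,0, 0,0,0,0,0,0,0]'
```

```text
time_s: 12.52
tool_pos: [0.5487, 0.05, 0.1]
tool_rot: [-90.0, -0.0, -9.8]
force: [-0.0, -0.4, -0.2]
grip_width: 0.0002
time_s: 12.9
tool_pos: [0.5489, 0.0499, 0.0962]
tool_rot: [-90.0, -0.1, -9.8]
force: [0.3, 0.4, 2.0]
grip_width: 0.0005
```

```bash
python3 -m pendant '[0,0,-0.05,0,0,0,0, 0,0,-0.05,0,0,0,0, 0,0,0,0,0,0,0]'; python3 -m pendant '[0,0,-0.03,0,0,0,0, 0,0,0,0,0,0,0]'
```

```text
time_s: 13.28
tool_pos: [0.549, 0.05, 0.0941]
tool_rot: [-89.9, -0.0, -9.8]
force: [-4.8, -1.5, 17.0]
grip_width: 0.0003
time_s: 13.52
tool_pos: [0.5491, 0.05, 0.094]
tool_rot: [-89.9, -0.0, -9.8]
force: [-7.9, -0.2, 22.3]
grip_width: 0.0007
```

The key is fully down: tip at z = 0.094, with the force rising to 22 N at the stop. I'll release straight up and clear away.

```bash
python3 -m pendant '[0,0,0.3,0,0,0,0, 0,0,0.9,0,0,0,0, 0,0,1,0,0,0,0, 0,0,1,0,0,0,0, 0,0,1,0,0,0,0, -0.9,0,0,0,0,0,0, -0.9,-0.5,0,0,0,0,0, 0,-1,0,0,0,0,0, 0,-1,0,0,0,0,0, 0,-1,0,0,0,0,0]';python3 -m pendant '[0,-1,0,0,0,0,0, 0,-1,0,0,0,0,0, 0,-1,0,0,0,0,0, 0,-1,0,0,0,0,0, 0,0,0,0,0,0,0]'; python3 - <<'E'
from h import *
s=shot('side','side10.png'); 
cv2.imwrite('pics/side10c.png',cv2.resize(s['image'][140:340,200:400][:,:,::-1],(600,600)))
s=shot('top','top10.png')
f=lambda p:(((p[0]+.5)/3-.5+200),((p[1]+.5)/3-.5+140))
for x in((-.095,.093,.0985),(-.095,.017,.0985),(-.112,.091,.086),(-.112,.019,.086),(-.055,-.055,.099)): print(x,'crop px', (proj(load('side10.png'),W(*x))+[0,3]-[200,140])*3)
E
```

```text
time_s: 14.78
tool_pos: [0.4758, -0.0912, 0.2582]
tool_rot: [-90.0, 0.0, -9.8]
force: [0.2, 0.3, 0.3]
grip_width: 0.0004
time_s: 15.4
tool_pos: [0.4747, -0.2537, 0.2581]
tool_rot: [-90.1, 0.1, -10.2]
force: [0.3, 0.1, -0.1]
grip_width: 0.0003
(-0.095, 0.093, 0.0985) crop px [213.56069048 297.31309568]
(-0.095, 0.017, 0.0985) crop px [323.72953745 250.13791345]
(-0.112, 0.091, 0.086) crop px [235.32994919 328.22255409]
(-0.112, 0.019, 0.086) crop px [339.57857368 281.40099531]
(-0.055, -0.055, 0.099) crop px [376.02753465 186.19917031]
```

View pics/side10c.png

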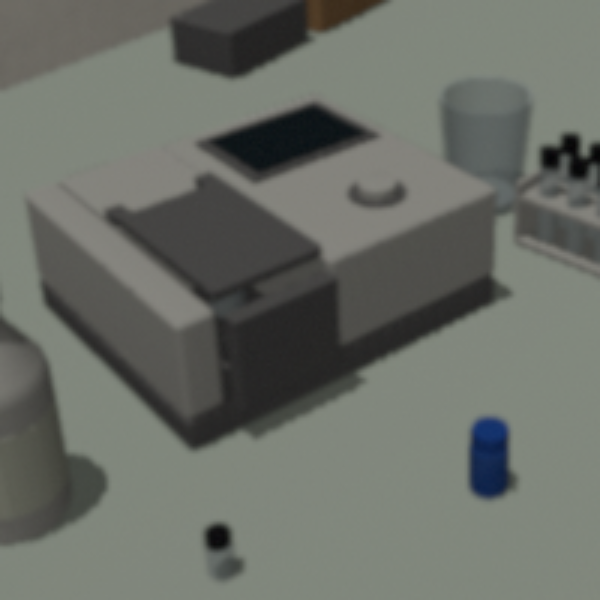

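View pics/top10.png

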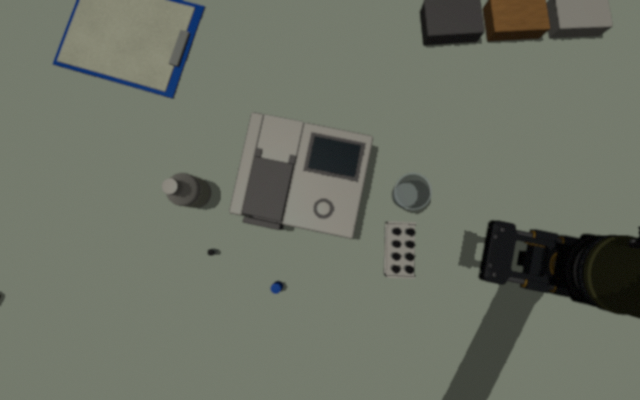

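The last views show the lid level, with its edge at (213,295)–(322,248) against a predicted (214,297)–(324,250). The slide plate is flush, the key is up at (377,186), and the bottle, beaker and rack are where they were. The arm is clear, so I'm handing in.

```bash
python3 -c "
from cell import env
print(env.sign_off())"
```

```text
the job is handed in; nothing more can be done
None
```

I did the three steps in the order asked and handed the job in at about 15.5 s. Sign-off reports no verdict.

- **Slide:** I pushed it with closed fingertips until it stopped. The tip ended at photometer x = -122 mm (predicted -121.5 mm), with 26 N along x against the stop. The vial was still standing in its seat before I moved the lid.
- **Lid:** I swung it down from behind until it stopped. The tip was at z = 98.6 mm (shut is 98.5 mm), with 23 N on it.
- **Key:** I pressed it fully down, to a tip height of 94.0 mm, then released it straight up. It looks back up in the last picture.

In the final pictures the lid is level, the slide is flush, and the bottle, beaker and rack are where they stood. The vial can't be checked any more, as the lid now covers it.

**Disagreements:**
- The side camera consistently put things about 3 px (5–9 mm) off the top camera.
- The corner fit had residuals of up to 4 mm.

The stop positions at the slide, lid and key matched the given dimensions to within 0.5 mm, so neither affected the result.

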